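Open the counter till and lift out the coin tray

ROBOT

A 6-joint arm with a two-finger parallel gripper is mounted at the origin on the work surface. World frame = base frame: x ahead of the robot, y to its left, z up, the work surface at z = 0. Lengths are in m, angles in rad, forces in N, time in s.
With the tool pointing down it reaches from about 0.25 to 0.775 m from the base axis. Payload 4 kg.
Tool frame: the origin (TCP) lies at the very end of the fingers, on their centre line; the grasp point (between the pads) lies 19 mm behind it; z points along the fingers, y is the line along which they close (so a half turn about z gives the same grasp; the last joint's range is limited). The gripper opens to 94 mm and grips with 3 to 60 N. Pads are 16 mm wide; open, the fingers measure 119 mm over their backs; the gripper's body (75 mm by 177 mm) begins 78 mm behind the grasp point.
Start: joints at [-1.345, 0.087, 1.371, -0, 1.684, -0.103], TCP at [0.178, -0.521, 0.206] pointing down, gripper open.
Joint ranges: [-3.1, 3.1], [-0.76, 2.03], [0.27, 2.55], [-1.08, 4.22], [0.17, 2.65], [-2.57, 2.57]. Speed limits (rad/s): [2.79, 2.79, 3.14, 3.14, 3.14, 3.14].

INTERFACE

Orientations are given as [roll, pitch, yaw] about the fixed x, y, z axes, in that order (R = Rz(yaw) Ry(pitch) Rx(roll)).
In Python, from bench import robot, vision gives the robot as it stands.
- The arm moves only by the shell command python3 -m crank 'ROWS'. ROWS is JSON, a list of rows, each a list of 3 entries, a list of its own where there are three numbers: the closure, from 0 (fully open) to 1 (shut), then the shift along the tool's x, y, z in m, then the turn, a rotation vector about the tool's x, y, z in degrees. A call has 1 to 8 rows; each row shifts and turns the commanded pose from where the row before left it, along the tool's axes as they then stand; what a row does not reach is not made up. A row lasts 1/10 s, in which the tool goes at most 50 mm and 8.59 degrees, less where a joint would pass 70% of its speed; a pose out of reach is approached as far as the arm can. A call with a gripper value outside its range is refused whole. The fingers move at their own pace and stop on an object; the grip force is fixed at half the most. Time passes only in rows, so rows that do not move let the fingers close. It gives the time, the measured TCP pose, the force, the opening and the grip force at its end, in the units of the state.
- robot.get_obs(): the state, without advancing time (a new reading comes with each control period).
- vision.snapshot(name): name is "side" or "top" or "wrist"; returns a dict with "color" (480x640x3 uint8, red, green, blue), "z_map" (480x640 float32, m along the optical axis (not along the pixel's ray), 0 where there is no reading), "fx", "fy", "cx", "cy" (pixels), "dist" ([k1, k2, p1, p2, k3] as OpenCV has them; the pictures are not rectified), "R" (3x3) and "t" (3): a world point X has camera coordinates R X + t. Camera axes: x right, y down, z forward; pixel columns grow to the right and rows downward; lengths in m; the calibration is good to about 2 mm. A picture is of the moment at which its call begins.
- robot.close_job(): hands the job in; it is judged then, once.
The state is a dict: "time": time; "joint_positions": joint angles; "qvel": joint speeds; "joint_torque": joint torques, N m; "tool_pos": TCP position; "ee_rot": TCP orientation; "wrist_force": force on the tool from outside, world axes, zero at the start; "wrist_torque": the same for the moment, N m; "width": finger opening in m; "finger_force": force on a finger pad.
Only numpy, scipy, OpenCV 4.12 (cv2) and the standard library are available. Lean on these libraries where they do the work, as an engineer would, in place of code of your own. Each camera call takes 0.05 s, during which the arm holds its last target. There are 200 camera calls.

TASK

Open the wooden till: press its flap down near the free edge, no harder than it needs, until the touch latch clicks, then keep your fingers on the flap and ease it up against its spring to fully open instead of letting it fly. Then lift the green coin tray out by its handle and set it down upright in the middle of the counting mat, without tipping or dropping it. Leave the flap standing open and the other things on the counter where they are.

Things in the scene. Friction and masses are not known exactly. Their poses are not given: they have to be found in the camera images.
- till_hinge (a point): Middle of the flap's hinge axis, on the fixed till: dark wooden case 250 x 226 mm, 100 mm high, walls 12 to 14 mm, inner floor 10 mm up. The point is level with the case's top, 96 mm in +y from the case's centre. Axes are the till's: x along the hinge, y from the flap's free edge to the hinge, z up. A fixed deck 42 mm wide lies beyond the free edge.
- flap_edge (a point): Middle of the flap's free edge, on its upper face; turns with it. Flap: board with a blue top, 216 mm along the hinge, 165 mm from hinge to free edge, 10 mm thick. Shut, it is flush with the case's top, gaps of 2 to 3 mm, too narrow to pry. Its upper face passes through the hinge axis. The latch is under the middle of this edge; a steel tongue stands 47 mm off the underside there.
- flap (a joint): Flap angle, rad: 0 shut, growing as it opens upwards, negative pressed in, stop at 1.8 (13 degrees past upright), where its spring holds it. Pressed near the free edge it yields lightly, then at 7 to 12 N the latch lets go, 4 to 13 mm down (differs from till to till), 1 mm before a hard stop not to be forced. Then it stays unlatched, and the spring (0.15 to 0.25 N m net) flings it open unless held.
- tray_center (a point): Centre, half-way up, of the loose green coin tray that stands in the till under the flap: 140 mm (its x) x 90 mm (its y), 36 mm high walls, 66 mm high with its handle, 0.3 to 0.6 kg with its coins. This point is 33 mm above its underside; z up.
- tray_handle (a point): Centre of the tray's carrying handle, a straight green bar over the middle of the tray, 84 mm long along the tray's y, 10 mm wide along its x, 12 mm high, 60 mm above the tray's underside and clear of the walls by 18 mm.
- count_mat: Fixed ribbed blue-green rubber counting mat with a black edge, 240 mm (x) x 200 mm (y), 4 mm thick, flat on the counter; origin at the centre of its underside.
- sweet_jar: Bystander: amber glass jar with a red cap, diameter 80 mm, 130 mm high; origin at the centre of its underside.
- biscuit_carton: Bystander: yellow carton with a purple band, 75 x 110 mm, 120 mm high; origin at the centre of its underside.
- tea_tumbler: Bystander: steel tumbler, rim diameter 72 mm, 95 mm high; origin at the centre of its underside.
- ledger: Bystander: dark blue account book lying flat, 125 x 175 mm, 18 mm thick; origin at the centre of its underside.

How it is judged:
By the outcome, as a careful person would: the job done as asked, in the order asked, and still so for the second after the job is handed in, with the robot touching nothing.
It also fails if it takes over 67 s, if anything falls off the work surface, if the arm or the gripper's body presses on something with over 40 N, if the wrist force passes 120 N, or if a joint passes its speed limit or range.

## Working session

There is one attempt and no reset: what is moved stays moved. The work goes in short steps, Python scripts to look and compute and a shell command to move; the robot and the scene stay as the last step left them, time stands still between calls to the robot, and variables do not carry over. Pictures are saved under pics/ and viewed, at most 10 in all, crops included, and the job is handed in when it is done.

```bash
mkdir -p pics; ls; cat > h.py <<'E'
import numpy as np, cv2
from bench import robot, vision
def save(s,n): cv2.imwrite('pics/'+n,cv2.cvtColor(s['color'],cv2.COLOR_RGB2BGR))
def K(s): return np.array([[s['fx'],0,s['cx']],[0,s['fy'],s['cy']],[0,0,1.]])
def ray(s,uv,z):
    "pixels -> world points on plane z"
    n=cv2.undistortPoints(np.array(uv,float).reshape(-1,1,2),K(s),np.array(s['dist'],float)).reshape(-1,2)
    R=np.array(s['R']);c=-R.T@np.array(s['t']); d=np.c_[n,np.ones(len(n))]@R
    return c+d*((z-c[2])/d[:,2])[:,None]
def cloud(s,mask):
    v,u=np.nonzero(mask&(s['z_map']>0)); z=s['z_map'][v,u]
    n=cv2.undistortPoints(np.c_[u,v].astype(float).reshape(-1,1,2),K(s),np.array(s['dist'],float)).reshape(-1,2)
    return (np.c_[n,np.ones(len(n))]*z[:,None]-np.array(s['t']))@np.array(s['R'])
E
python3 - <<'E'
from h import *
for n in('top','side'):
    s=vision.snapshot(n); save(s,n+'0.png'); np.savez('/tmp/'+n,**{k:np.array(v) for k,v in s.items()})
    print(n,-np.array(s['R']).T@np.array(s['t']),np.array(s['R'])[2],s['fx'])
print(robot.get_obs())
E
```

```text
pics
top [ 0.39431782 -0.13248647  1.10144508] [ 0.20208014  0.02592516 -0.97902579] 510.31600827092376
side [ 0.54367721 -0.84309956  0.73512629] [ 0.05242531  0.73872335 -0.67196681] 495.0897087002722
{'time': 0.1, 'joint_positions': array([-1.34510566e+00,  8.78691543e-02,  1.37208012e+00, -4.12220485e-05,
        1.68359910e+00, -1.03121912e-01]), 'qvel': array([ 0.00027884, -0.00066214, -0.0030595 ,  0.00096055, -0.00042965,
        0.0019707 ]), 'joint_torque': array([ 2.35513035e-03, -3.41253412e+01, -3.03301048e+01,  7.20300176e-02,
        3.04929167e-02, -9.62470176e-05]), 'tool_pos': array([ 0.17746602, -0.52006449,  0.20443942]), 'ee_rot': array([-3.13964311e+00, -1.60568510e-04,  3.28807822e-01]), 'wrist_force': array([ 0.19383142, -1.3218123 , -0.1679552 ]), 'wrist_torque': array([0.02224294, 0.00466344, 0.05283741]), 'finger_force': 0.0, 'width': 0.09420529465294081}
```

View pics/top0.png

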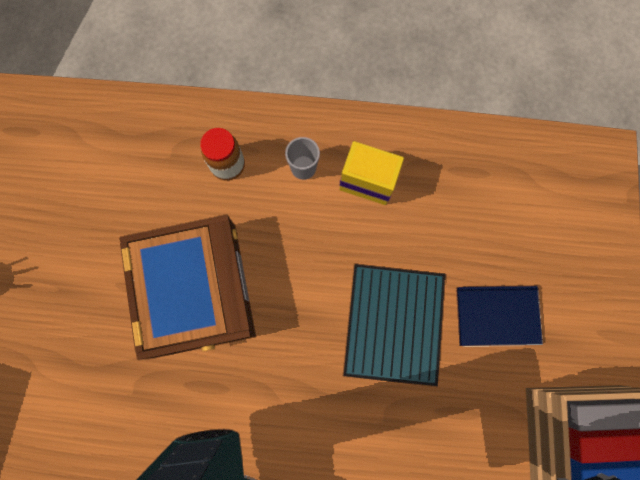

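View pics/side0.png

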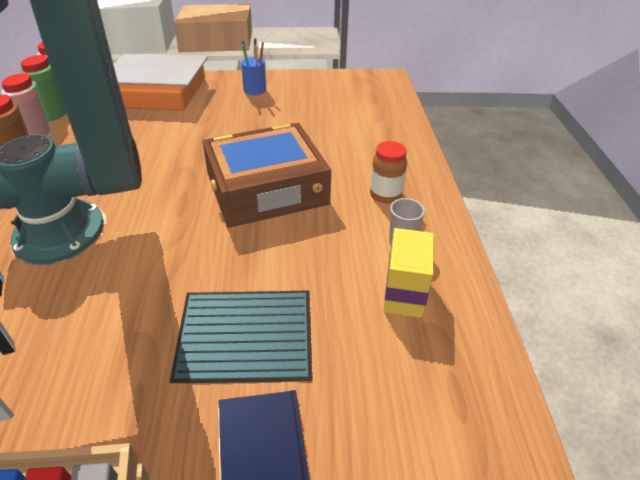

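The top view shows the till with brass hinges on its left side (126,260)/(137,335), and its deck on the right. Case-top corners are near (120,237), (228,216), (250,338) and (138,358). The mat corners are (355,265), (445,273), (437,384) and (345,376). The side view agrees: hinges at the far side, jar, tumbler and carton to the right of the till.

```bash
python3 - <<'E'
from h import *
np.set_printoptions(precision=4,suppress=True)
for n in('top','side'):
    s=dict(np.load(f'/tmp/{n}.npz')); hsv=cv2.cvtColor(s['color'],cv2.COLOR_RGB2HSV)
    m=cv2.inRange(hsv,(102,150,110),(118,255,255))
    if n=='top': m[:200]=0; m[360:]=0; m[:,260:]=0
    else: m[:130]=0;m[180:]=0;m[:,:200]=0;m[:,330:]=0
    c=max(cv2.findContours(m,0,1)[0],key=cv2.contourArea)
    q=cv2.approxPolyDP(c,0.04*cv2.arcLength(c,True),True).reshape(-1,2)
    print(n,'blue',q.tolist()); P=ray(s,q,0.1); print(P, P.mean(0), np.linalg.norm(np.diff(P,axis=0),axis=1))
    p=cloud(s,cv2.erode(m,np.ones((5,5)))>0); print('depth z',p.mean(0))
    mm=cv2.inRange(hsv,(85,60,30),(101,255,140))
    if n=='top': mm[:250]=0; mm[400:]=0; mm[:,:335]=0;mm[:,455:]=0
    else: mm[:285]=0;mm[385:]=0;mm[:,:170]=0;mm[:,320:]=0
    c=max(cv2.findContours(cv2.morphologyEx(mm,3,np.ones((9,9))),0,1)[0],key=cv2.contourArea); r=ray(s,cv2.boxPoints(cv2.minAreaRect(c)),0.004)
    print('mat',r,r.mean(0))
s=dict(np.load('/tmp/top.npz'))
print('case',ray(s,[(120,237),(228,216),(250,338),(138,358)],.1))
print('matc',ray(s,[(355,265),(445,273),(437,384),(345,376)],.004))
s=dict(np.load('/tmp/side.npz'));print('mat side',ray(s,[(189,292),(310,291),(311,380),(174,379)],.004))
print('case side',ray(s,[(205,137),(299,127),(327,170),(221,186)],.1)) 
E
```

```text
top blue [[199, 238], [142, 250], [154, 336], [214, 323]]
[[0.5715 0.1218 0.1   ]
 [0.5354 0.2338 0.1   ]
 [0.3695 0.1823 0.1   ]
 [0.4071 0.0683 0.1   ]] [0.4709 0.1515 0.1   ] [0.1177 0.1737 0.12  ]
depth z [0.4693 0.1512 0.1001]
mat [[ 0.3317 -0.2011  0.004 ]
 [ 0.5606 -0.2039  0.004 ]
 [ 0.5602 -0.3978  0.004 ]
 [ 0.3312 -0.3879  0.004 ]] [ 0.4459 -0.2977  0.004 ]Traceback (most recent call last):
  File "<stdin>", line 8, in <module>
ValueError: max() iterable argument is empty
```

```bash
python3 - <<'E'
from h import *
np.set_printoptions(precision=4,suppress=True)
s=dict(np.load('/tmp/top.npz'))
C=ray(s,[(120,237),(228,216),(250,338),(138,358)],.1)
M=ray(s,[(355,265),(445,273),(437,384),(345,376)],.004)
print('case',C,C.mean(0)); print('matc',M,M.mean(0))
for n in ('jar',),:
    pass
t=dict(np.load('/tmp/side.npz'));M2=ray(t,[(189,292),(310,291),(311,380),(174,379)],.004)
C2=ray(t,[(205,137),(299,127),(327,170),(221,186)],.1)
B2=ray(t,[(219,152),(301,134),(313,160),(231,172)],.1)
print('side mat',M2,M2.mean(0));print('case',C2,C2.mean(0)); print('blue',B2.mean(0))
for c in (C,C2):
    r=cv2.minAreaRect((c[:,:2]*1000).astype(np.float32)); print(r)
print('jar',ray(s,[(218,144)],.13),'tum',ray(s,[(303,150)],.095),'cart',ray(s,[(373,165)],.12),'book',ray(s,[(458,288),(541,346)],.018))
E
```

```text
case [[ 0.5572  0.2838  0.1   ]
 [ 0.6224  0.0695  0.1   ]
 [ 0.386  -0.0052  0.1   ]
 [ 0.3242  0.2072  0.1   ]] [0.4725 0.1388 0.1   ]
matc [[ 0.5632 -0.2007  0.004 ]
 [ 0.565  -0.3972  0.004 ]
 [ 0.3295 -0.3935  0.004 ]
 [ 0.3276 -0.2002  0.004 ]] [ 0.4463 -0.2979  0.004 ]
side mat [[ 0.3331 -0.1994  0.004 ]
 [ 0.5693 -0.2052  0.004 ]
 [ 0.5632 -0.4023  0.004 ]
 [ 0.3332 -0.3931  0.004 ]] [ 0.4497 -0.3     0.004 ]
case [[0.3279 0.2167 0.1   ]
 [0.5591 0.2555 0.1   ]
 [0.6175 0.0649 0.1   ]
 [0.3872 0.0138 0.1   ]] [0.4729 0.1377 0.1   ]
blue [0.4812 0.1348 0.1   ]
((471.61883544921875, 139.2806396484375), (250.35562133789062, 223.92599487304688), 17.54266357421875)
((472.66412353515625, 140.76820373535156), (249.8618927001953, 210.88157653808594), 12.501168251037598)
jar [[0.763  0.1046 0.13  ]] tum [[ 0.7801 -0.0666  0.095 ]] cart [[ 0.7526 -0.2127  0.12  ]] book [[ 0.5333 -0.4234  0.018 ]
 [ 0.4273 -0.6069  0.018 ]]
```

```bash
python3 -m crank '[[1,[0.031,-0.030,-0.003],[0,0,0]],[1,[0.031,-0.030,-0.003],[0,0,0]],[1,[0.031,-0.030,-0.003],[0,0,0]],[1,[0.031,-0.030,-0.003],[0,0,0]],[1,[0.031,-0.030,-0.003],[0,0,0]],[1,[0.031,-0.030,-0.003],[0,0,0]],[1,[0.031,-0.030,-0.003],[0,0,0]],[1,[0.031,-0.030,-0.003],[0,0,0]]]'
python3 -m crank '[[1,[0.031,-0.030,-0.003],[0,0,0]],[1,[0.031,-0.030,-0.003],[0,0,0]],[1,[0.031,-0.030,-0.003],[0,0,0]],[1,[0.031,-0.030,-0.003],[0,0,0]],[1,[0.031,-0.030,-0.003],[0,0,0]],[1,[0.031,-0.030,-0.003],[0,0,0]],[1,[0.031,-0.030,-0.003],[0,0,0]],[1,[0.026,-0.026,-0.001],[0,0,0]]]'
python3 -m crank '[[1,[0,0,0],[0,0,-8.1]],[1,[0,0,0],[0,0,-8.1]],[1,[0,0,0],[0,0,-8.1]],[1,[0,0,0],[0,0,-8.1]],[1,[0,0,0],[0,0,-8.1]],[1,[0,0,0],[0,0,-8.1]],[1,[0,0,0],[0,0,-8.1]],[1,[0,0,0],[0,0,-8.1]]]'
python3 -m crank '[[1,[0,0,0],[0,0,-8.1]],[1,[0,0,0],[0,0,-8.1]],[1,[0,0,0],[0,0,-7.7]],[1,[0,0,0],[0,0,0]]]'
python3 - <<'E'
from h import *
s=vision.snapshot('wrist'); save(s,'w1.png'); np.savez('/tmp/w1',**{k:np.array(v) for k,v in s.items()})
o=robot.get_obs();print(o['time'],o['tool_pos'],o['ee_rot'],o['joint_positions'],o['wrist_force'])
E
```

```text
time: 0.9
tool_pos: [0.335, -0.2115, 0.2292]
ee_rot: [-3.141, 0.0, 0.328]
wrist_force: [0.5, 0.2, 0.3]
width: 0.0335
finger_force: 0.0
time: 1.7
tool_pos: [0.489, 0.0907, 0.2512]
ee_rot: [-3.141, 0.0, 0.33]
wrist_force: [0.6, -0.5, -0.1]
width: 0.0003
finger_force: 0.0
time: 2.5
tool_pos: [0.4883, 0.0885, 0.2508]
ee_rot: [-3.14, 0.0, 1.466]
wrist_force: [-0.8, 0.4, -0.8]
width: 0.0004
finger_force: 0.0
time: 2.9
tool_pos: [0.4883, 0.0885, 0.2509]
ee_rot: [-3.14, -0.0, 1.877]
wrist_force: [0.2, -0.1, 0.5]
width: 0.0002
finger_force: 0.0
2.95 [0.48837714 0.08846412 0.25096111] [-3.14066094e+00 -1.42870305e-04  1.87416073e+00] [ 6.49667568e-02 -3.65877044e-02  1.40798378e+00 -8.28481102e-05
  1.77113567e+00 -2.38414160e-01] [ 0.50829895 -0.16023376 -0.49822343]
```

View pics/w1.png

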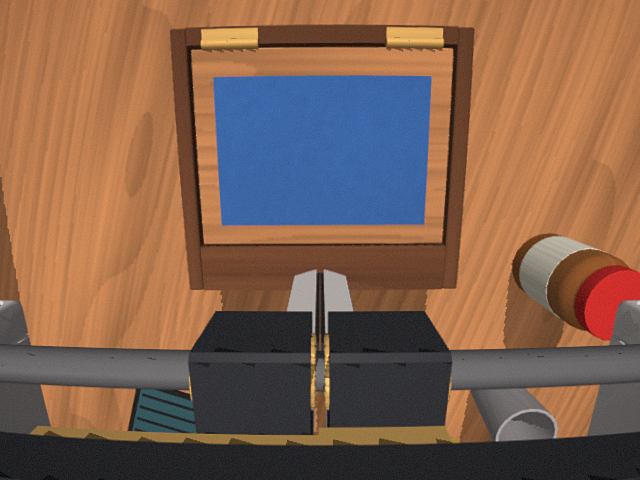

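The wrist view looks straight down on the shut flap. The flap's front corners are at (203,245) and (443,245), and the hinge line is near row 46. The case's outer corners are (172,30), (473,29), (456,287) and (190,289).

```bash
python3 - <<'E'
from h import *
np.set_printoptions(precision=4,suppress=True)
s=dict(np.load('/tmp/w1.npz'))
F=ray(s,[(203,245),(443,245),(190,46),(453,47)],.1);print('flap',F)
C=ray(s,[(172,30),(473,29),(456,287),(190,289)],.1);print('case',C,C.mean(0),cv2.minAreaRect((C[:,:2]*1000).astype(np.float32)))
e=(F[0]+F[1])/2;tcp=np.array([.4884,.0885,.251]);y=1.8745;ex=np.array([np.cos(y),np.sin(y)]);ey=np.array([np.sin(y),-np.cos(y)])
for n,p in(('edge',e),('hinge',(F[2]+F[3])/2)): d=(p-tcp)[:2];print(n,p,'tool x,y',d@ex,d@ey)
E
```

```text
flap [[0.3923 0.0405 0.1   ]
 [0.5995 0.106  0.1   ]
 [0.341  0.2008 0.1   ]
 [0.5468 0.265  0.1   ]]
case [[ 0.3234  0.2088  0.1   ]
 [ 0.5577  0.2837  0.1   ]
 [ 0.6266  0.0721  0.1   ]
 [ 0.3902 -0.0046  0.1   ]] [0.4745 0.14   0.1   ] ((473.8521728515625, 140.103759765625), (248.49832153320312, 223.68211364746094), 17.985177993774414)
edge [0.4959 0.0733 0.1   ] tool x,y -0.016767050590621627 0.0025934387257463163
hinge [0.4439 0.2329 0.1   ] tool x,y 0.15108842936799402 0.0007351524967558129
```

```bash
python3 -m crank '[[1,[-0.002,0.002,0.04],[0,0,0.1]],[1,[0,0,0.04],[0,0,0]],[1,[0,0,0.035],[0,0,0]],[1,[0,0,0.02],[0,0,0]],[1,[0,0,0.008],[0,0,0]],[1,[0,0,0.003],[0,0,0]],[1,[0,0,0],[0,0,0]]]'
python3 -m crank '[[1,[0,0,0.001],[0,0,0]],[1,[0,0,0.001],[0,0,0]],[1,[0,0,0.001],[0,0,0]]]'
python3 -m crank '[[1,[0,0,0.001],[0,0,0]],[1,[0,0,0],[0,0,0]]]'
python3 -m crank '[[1,[0,0,0.001],[0,0,0]],[1,[0,0,0],[0,0,0]]]'
```

```text
time: 3.65
tool_pos: [0.4917, 0.0872, 0.1063]
ee_rot: [3.14, 0.0, 1.874]
wrist_force: [0.5, 0.1, 1.0]
width: 0.0005
finger_force: 0.0
time: 3.95
tool_pos: [0.4917, 0.0872, 0.1034]
ee_rot: [3.14, 0.001, 1.875]
wrist_force: [0.7, 0.3, 0.1]
width: 0.0004
finger_force: 0.0
time: 4.15
tool_pos: [0.4911, 0.0872, 0.1014]
ee_rot: [-3.142, 0.0, 1.875]
wrist_force: [-0.3, -0.7, -0.1]
width: 0.0005
finger_force: 0.0
time: 4.35
tool_pos: [0.4911, 0.0872, 0.1004]
ee_rot: [3.142, 0.0, 1.875]
wrist_force: [-0.3, 0.1, -0.1]
width: 0.0004
finger_force: 0.0
```

```bash
python3 -m crank '[[1,[0,0,0.001],[0,0,0]],[1,[0,0,0],[0,0,0]]]'
python3 -m crank '[[1,[0,0,0.001],[0,0,0]],[1,[0,0,0],[0,0,0]]]'
python3 -m crank '[[1,[0,0,0.001],[0,0,0]],[1,[0,0,0],[0,0,0]]]'
```

```text
time: 4.55
tool_pos: [0.4912, 0.0872, 0.0996]
ee_rot: [3.141, 0.0, 1.875]
wrist_force: [-0.5, -0.1, 1.7]
width: 0.0004
finger_force: 0.7
time: 4.75
tool_pos: [0.4912, 0.0872, 0.0991]
ee_rot: [3.141, 0.0, 1.875]
wrist_force: [-1.0, 0.5, 4.6]
width: 0.0002
finger_force: 2.1
time: 4.95
tool_pos: [0.4912, 0.0872, 0.0987]
ee_rot: [3.141, 0.0, 1.875]
wrist_force: [-2.3, -0.0, 7.9]
width: 0.0004
finger_force: 3.6
```

```bash
python3 - <<'E'
from h import *
s=vision.snapshot('wrist'); 
cv2.imwrite('pics/w2.png',cv2.resize(cv2.cvtColor(s['color'],cv2.COLOR_RGB2BGR)[130:430,170:470],None,fx=2,fy=2))
o=robot.get_obs();print(o['tool_pos'],o['wrist_force'])
E
```

```text
[0.49124644 0.08721087 0.09870714] [-2.79597545 -0.02835872  7.95377146]
```

View pics/w2.png

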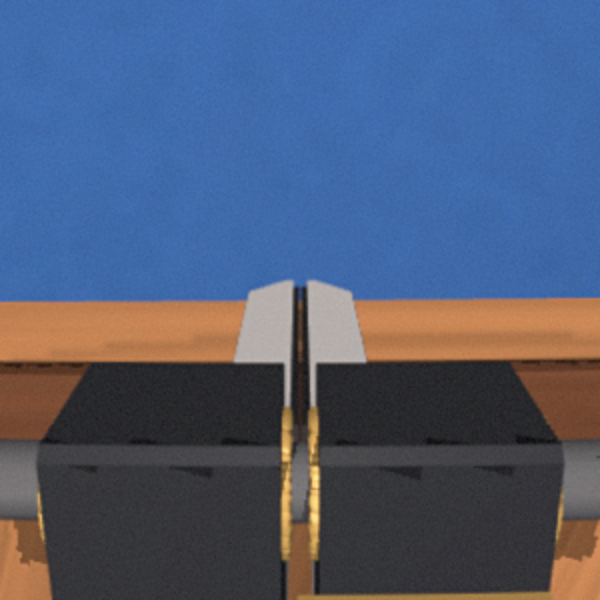

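The crop shows the tips' hinge side just inside the blue panel (crop row 285) and the flap's front edge at row ~362. The fingers may be overlapping the deck, so I'll lift, move towards the hinge and press again.

```bash
python3 -m crank '[[1,[0,0,-0.005],[0,0,0]],[1,[0.006,0,0],[0,0,0]],[1,[0,0,0.002],[0,0,0]],[1,[0,0,0.001],[0,0,0]],[1,[0,0,0],[0,0,0]]]'
python3 -m crank '[[1,[0,0,0.001],[0,0,0]],[1,[0,0,0],[0,0,0]]]'
python3 -m crank '[[1,[0,0,0.001],[0,0,0]],[1,[0,0,0],[0,0,0]]]'
```

```text
time: 5.5
tool_pos: [0.4892, 0.0934, 0.0993]
ee_rot: [-3.141, -0.001, 1.875]
wrist_force: [-0.2, 1.8, 1.8]
width: 0.0004
finger_force: 1.0
time: 5.7
tool_pos: [0.4892, 0.0934, 0.099]
ee_rot: [3.141, -0.001, 1.875]
wrist_force: [-1.4, 2.1, 4.7]
width: 0.0005
finger_force: 2.3
time: 5.9
tool_pos: [0.4892, 0.0934, 0.0986]
ee_rot: [3.141, -0.001, 1.875]
wrist_force: [-2.7, 1.8, 6.6]
width: 0.0005
finger_force: 3.7
```

```bash
python3 -m crank '[[1,[0,0,0.0007],[0,0,0]],[1,[0,0,0],[0,0,0]]]'
python3 -m crank '[[1,[0,0,0.0007],[0,0,0]],[1,[0,0,0],[0,0,0]]]'
```

```text
time: 6.1
tool_pos: [0.4892, 0.0934, 0.0982]
ee_rot: [3.141, -0.001, 1.875]
wrist_force: [-4.0, 1.6, 8.4]
width: 0.0004
finger_force: 4.3
time: 6.3
tool_pos: [0.4893, 0.0934, 0.0977]
ee_rot: [3.141, -0.001, 1.875]
wrist_force: [-3.4, 1.7, 9.6]
width: 0.0006
finger_force: 4.6
```

```bash
python3 -m crank '[[1,[0,0,0.0007],[0,0,0]],[1,[0,0,0],[0,0,0]]]'
python3 -m crank '[[1,[0,0,0.0007],[0,0,0]],[1,[0,0,0],[0,0,0]]]'
```

```text
time: 6.5
tool_pos: [0.4893, 0.0934, 0.097]
ee_rot: [3.141, -0.001, 1.875]
wrist_force: [-3.6, 2.1, 8.5]
width: 0.0005
finger_force: 4.4
time: 6.7
tool_pos: [0.4892, 0.0934, 0.0961]
ee_rot: [3.141, -0.001, 1.875]
wrist_force: [-2.9, 1.3, 7.6]
width: 0.0003
finger_force: 4.1
```

```bash
python3 -m crank '[[1,[0,0,0.0007],[0,0,0]],[1,[0,0,0],[0,0,0]]]'
python3 -m crank '[[1,[0,0,0.0007],[0,0,0]],[1,[0,0,0],[0,0,0]]]'
```

```text
time: 6.9
tool_pos: [0.4892, 0.0934, 0.0954]
ee_rot: [3.141, -0.001, 1.875]
wrist_force: [-4.1, 2.0, 8.5]
width: 0.0002
finger_force: 4.2
time: 7.1
tool_pos: [0.4892, 0.0934, 0.0949]
ee_rot: [3.141, -0.001, 1.875]
wrist_force: [-3.9, 2.3, 8.8]
width: 0.0008
finger_force: 4.5
```

```bash
python3 -m crank '[[1,[0,0,0.0007],[0,0,0]],[1,[0,0,0],[0,0,0]]]'
python3 -m crank '[[1,[0,0,0.0005],[0,0,0]],[1,[0,0,0],[0,0,0]]]'
```

```text
time: 7.3
tool_pos: [0.4893, 0.0935, 0.0945]
ee_rot: [3.141, -0.001, 1.875]
wrist_force: [-4.7, 1.4, 9.5]
width: 0.0005
finger_force: 4.6
time: 7.5
tool_pos: [0.4892, 0.0935, 0.0942]
ee_rot: [3.141, -0.001, 1.875]
wrist_force: [-5.5, 1.5, 11.4]
width: 0.0007
finger_force: 5.4
```

```bash
python3 -m crank '[[1,[0,0,-0.002],[0,0,0]],[1,[0,0,-0.001],[0,0,0]],[1,[0,0,0],[0,0,0]]]'
python3 -m crank '[[1,[0,0,-0.001],[0,0,0]],[1,[0,0,-0.001],[0,0,0]],[1,[0,0,0],[0,0,0]]]'
```

```text
time: 7.8
tool_pos: [0.4894, 0.093, 0.0952]
ee_rot: [3.141, -0.0, 1.875]
wrist_force: [-1.1, 2.1, 3.3]
width: 0.0004
finger_force: 2.0
time: 8.1
tool_pos: [0.4894, 0.0927, 0.0969]
ee_rot: [-3.141, 0.0, 1.875]
wrist_force: [-0.5, 1.0, 0.6]
width: 0.0006
finger_force: 0.8
```

```bash
python3 -m crank '[[1,[0,0,-0.0015],[0,0,0]],[1,[0,0,-0.002],[0,0,0]],[1,[0,0,-0.002],[0,0,0]],[1,[0,0,-0.002],[0,0,0]]]'
python3 - <<'E'
from h import *
s=vision.snapshot('wrist');hsv=cv2.cvtColor(s['color'],cv2.COLOR_RGB2HSV)
p=cloud(s,cv2.erode(cv2.inRange(hsv,(102,130,60),(118,255,255)),np.ones((5,5)))>0)
d=(p[:,:2]-np.array([.4439,.2329]))@np.array([.298,-.954])
k=(d>0)&(d<.17);print(k.sum(),np.polyfit(d[k],p[k,2],1),robot.get_obs()['finger_force'])
E
```

```text
time: 8.5
tool_pos: [0.4893, 0.0927, 0.1047]
ee_rot: [-3.141, 0.0, 1.875]
wrist_force: [0.6, 0.2, 0.6]
width: 0.0004
finger_force: 0.7
95482 [0.02858462 0.10113521] 0.68162047828082
```

Unlatched, and the flap is resting on the fingers at 1.6° open. Next I'll compute the arc for easing it up.

```bash
python3 - <<'E'
import numpy as np
th=np.r_[0.03,np.arange(0.07,1.84,0.045)]
r=np.interp(th,[0,.5,1.2,1.57],[.155,.150,.145,.143])
X=np.where(th<1.571,-r*np.cos(th),-.165*np.cos(th))+.008; Z=np.where(th<1.571,r*np.sin(th),.143-.02*(th-1.571))
d=np.c_[np.diff(X),-np.diff(Z)]
for i,a in enumerate(d): print(i//8,round(th[i+1],3),np.round(a*1000,1), np.round(Z[i+1]+.1,3))
E
```

```text
0 0.07 [ 0.7 -6.2] 0.111
0 0.115 [ 1.1 -6.9] 0.118
0 0.16 [ 1.4 -6.8] 0.124
0 0.205 [ 1.7 -6.7] 0.131
0 0.25 [ 2.  -6.6] 0.138
0 0.295 [ 2.3 -6.5] 0.144
0 0.34 [ 2.6 -6.3] 0.151
0 0.385 [ 2.8 -6.2] 0.157
1 0.43 [ 3.1 -6.1] 0.163
1 0.475 [ 3.4 -5.9] 0.169
1 0.52 [ 3.6 -5.7] 0.174
1 0.565 [ 3.8 -5.6] 0.18
1 0.61 [ 4.  -5.4] 0.185
1 0.655 [ 4.2 -5.2] 0.191
1 0.7 [ 4.4 -5. ] 0.196
1 0.745 [ 4.7 -4.8] 0.201
2 0.79 [ 4.9 -4.6] 0.205
2 0.835 [ 5.  -4.3] 0.209
2 0.88 [ 5.2 -4.1] 0.214
2 0.925 [ 5.4 -3.8] 0.217
2 0.97 [ 5.6 -3.6] 0.221
2 1.015 [ 5.7 -3.3] 0.224
2 1.06 [ 5.8 -3.1] 0.227
2 1.105 [ 5.9 -2.8] 0.23
3 1.15 [ 6.1 -2.5] 0.233
3 1.195 [ 6.1 -2.2] 0.235
3 1.24 [ 6.2 -2. ] 0.237
3 1.285 [ 6.3 -1.7] 0.239
3 1.33 [ 6.3 -1.5] 0.24
3 1.375 [ 6.4 -1.2] 0.241
3 1.42 [ 6.4 -0.9] 0.242
3 1.465 [ 6.4 -0.6] 0.243
4 1.51 [ 6.5 -0.3] 0.243
4 1.555 [ 6.4 -0. ] 0.243
4 1.6 [7.1 0.6] 0.242
4 1.645 [7.4 0.9] 0.242
4 1.69 [7.4 0.9] 0.241
4 1.735 [7.3 0.9] 0.24
4 1.78 [7.3 0.9] 0.239
4 1.825 [7.2 0.9] 0.238
```

```bash
python3 -m crank '[[1,[0.0007,0,-0.0045],[0,0,0]],[1,[0.001,0,-0.0062],[0,0,0]],[1,[0.0013,0,-0.007],[0,0,0]],[1,[0.0017,0,-0.0068],[0,0,0]],[1,[0.002,0,-0.0067],[0,0,0]],[1,[0.0023,0,-0.0066],[0,0,0]],[1,[0.0026,0,-0.0064],[0,0,0]],[1,[0.0028,0,-0.0063],[0,0,0]]]'
python3 -m crank '[[1,[0.0031,0,-0.0062],[0,0,0]],[1,[0.0034,0,-0.006],[0,0,0]],[1,[0.0036,0,-0.0057],[0,0,0]],[1,[0.0038,0,-0.0056],[0,0,0]]]'
```

```text
time: 9.35
tool_pos: [0.485, 0.1069, 0.1557]
ee_rot: [3.141, 0.0, 1.875]
wrist_force: [0.6, 0.6, 1.4]
width: 0.0005
finger_force: 0.4
time: 9.75
tool_pos: [0.4807, 0.1203, 0.179]
ee_rot: [-3.141, -0.0, 1.875]
wrist_force: [0.7, 0.3, 1.6]
width: 0.0003
finger_force: 0.4
```

```bash
python3 - <<'E'
from h import *
s=vision.snapshot('wrist');hsv=cv2.cvtColor(s['color'],cv2.COLOR_RGB2HSV)
p=cloud(s,cv2.erode(cv2.inRange(hsv,(102,130,60),(118,255,255)),np.ones((5,5)))>0)
d=(p[:,:2]-np.array([.4439,.2329]))@np.array([.298,-.954])
k=(d>0)&(d<.17);print(k.sum(),np.arctan(np.polyfit(d[k],p[k,2],1)[0]),robot.get_obs()['finger_force'])
E
```

```text
59855 0.5592686809455265 0.4615029663546011
```

On plan (0.56 rad, in contact). Continuing.

```bash
python3 -m crank '[[1,[0.004,0,-0.0054],[0,0,0]],[1,[0.0042,0,-0.0052],[0,0,0]],[1,[0.0044,0,-0.005],[0,0,0]],[1,[0.0047,0,-0.0048],[0,0,0]],[1,[0.0049,0,-0.0046],[0,0,0]],[1,[0.005,0,-0.0043],[0,0,0]],[1,[0.0052,0,-0.0041],[0,0,0]],[1,[0.0054,0,-0.0038],[0,0,0]]]'
python3 -m crank '[[1,[0.0056,0,-0.0036],[0,0,0]],[1,[0.0057,0,-0.0033],[0,0,0]],[1,[0.0058,0,-0.0031],[0,0,0]],[1,[0.0059,0,-0.0028],[0,0,0]]]'
python3 - <<'E'
from h import *
s=vision.snapshot('top'); cv2.imwrite('pics/t2.png',cv2.resize(cv2.cvtColor(s['color'],cv2.COLOR_RGB2BGR)[150:400,60:380],None,fx=2,fy=2))
E
```

```text
time: 10.6
tool_pos: [0.4694, 0.1564, 0.2161]
ee_rot: [3.142, 0.0, 1.875]
wrist_force: [-0.4, -0.7, 0.9]
width: 0.0004
finger_force: 0.3
time: 11.0
tool_pos: [0.4624, 0.1785, 0.2288]
ee_rot: [-3.142, -0.0, 1.875]
wrist_force: [0.1, 0.9, 0.8]
width: 0.0004
finger_force: 0.4
```

View pics/t2.png

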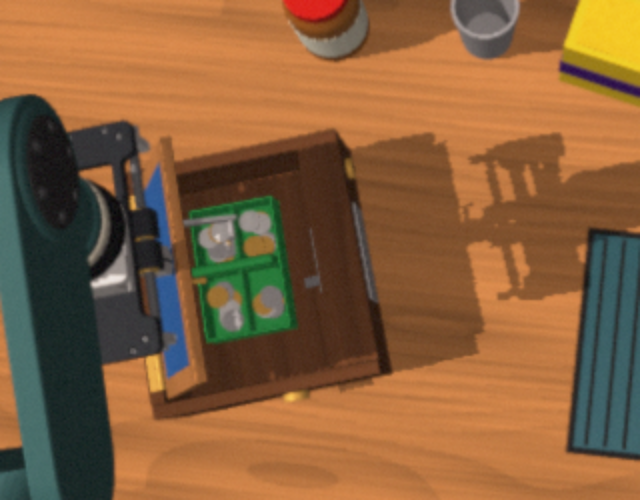

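The flap is steep, resting on the fingers. The green tray is visible at crop (185–295, 195–345), with its handle along the image horizontal near row 268.

```bash
python3 -m crank '[[1,[0.0061,0,-0.0025],[0,0,0]],[1,[0.0061,0,-0.0022],[0,0,0]],[1,[0.0062,0,-0.002],[0,0,0]],[1,[0.0063,0,-0.0017],[0,0,0]],[1,[0.0063,0,-0.0015],[0,0,0]],[1,[0.0064,0,-0.0012],[0,0,0]],[1,[0.0064,0,-0.0009],[0,0,0]],[1,[0.0064,0,-0.0006],[0,0,0]]]'
python3 -m crank '[[1,[0.0065,0,-0.0003],[0,0,0]],[1,[0.0064,0,0],[0,0,0]],[1,[0.007,0,0.0006],[0,0,0]],[1,[0.0073,0,0.0009],[0,0,0]],[1,[0.0073,0,0.0009],[0,0,0]],[1,[0.0073,0,0.0009],[0,0,0]],[1,[0.007,0,0.0009],[0,0,0]],[1,[0.005,0,0.0009],[0,0,0]]]'
python3 -m crank '[[1,[0.004,0,0],[0,0,0]],[1,[0.004,0,0],[0,0,0]],[1,[0.006,0,0],[0,0,0]],[1,[0.008,0,0],[0,0,0]],[1,[0.01,0,0],[0,0,0]]]'
python3 - <<'E'
from h import *
s=vision.snapshot('side'); cv2.imwrite('pics/s2.png',cv2.resize(cv2.cvtColor(s['color'],cv2.COLOR_RGB2BGR)[0:250,120:440],None,fx=2,fy=2))
E
```

```text
time: 11.85
tool_pos: [0.4474, 0.2264, 0.2412]
ee_rot: [3.142, -0.0, 1.875]
wrist_force: [-0.5, 1.0, 0.9]
width: 0.0005
finger_force: 0.5
time: 12.65
tool_pos: [0.4311, 0.2776, 0.2358]
ee_rot: [-3.141, 0.0, 1.875]
wrist_force: [0.5, -1.0, 0.6]
width: 0.0001
finger_force: 0.0
time: 13.15
tool_pos: [0.4218, 0.3082, 0.2365]
ee_rot: [3.141, 0.0, 1.875]
wrist_force: [0.4, -0.1, -0.6]
width: 0.0005
finger_force: 0.0
```

View pics/s2.png

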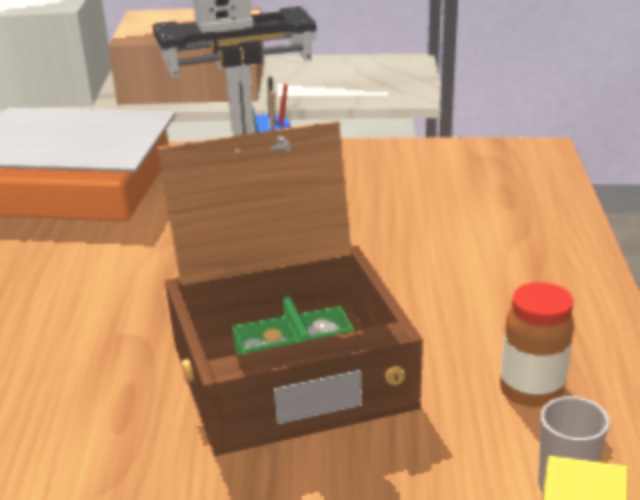

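The flap stands fully open with nothing touching it. I'll rise over it and look down at the tray.

```bash
python3 -m crank '[[0,[0,0,-0.04],[0,0,0]],[0,[0,0,-0.045],[0,0,0]],[0,[-0.02,0,-0.01],[0,0,0]],[0,[-0.045,0,0],[0,0,0]],[0,[-0.045,0,0],[0,0,0]],[0,[-0.045,0,0],[0,0,0]],[0,[-0.045,0,0],[0,0,0]],[0,[0,0,0],[0,0,0]]]'
python3 - <<'E'
from h import *
np.set_printoptions(precision=4,suppress=True)
for n in('wrist','top'):
    s=vision.snapshot(n); np.savez('/tmp/g'+n,**{k:np.array(v) for k,v in s.items()})
    if n=='wrist': save(s,'w3.png')
    hsv=cv2.cvtColor(s['color'],cv2.COLOR_RGB2HSV)
    m=cv2.morphologyEx(cv2.inRange(hsv,(50,110,40),(80,255,255)),3,np.ones((5,5)))
    c=max(cv2.findContours(m,0,1)[0],key=cv2.contourArea);mm=np.zeros_like(m);cv2.drawContours(mm,[c],-1,255,-1)
    p=cloud(s,(m>0)&(mm>0))
    print(n,'z pct',np.percentile(p[:,2],[2,50,90,98]))
    h=p[(p[:,2]>.066)&(p[:,2]<.085)];w=p[(p[:,2]>.04)&(p[:,2]<.052)]
    for q in(h,w):
        if len(q)>20: r=cv2.minAreaRect((q[:,:2]*1000).astype(np.float32)); print(len(q),r)
E
```

```text
time: 14.0
tool_pos: [0.483, 0.1126, 0.331]
ee_rot: [-3.141, 0.002, 1.868]
wrist_force: [0.4, 0.8, -0.3]
width: 0.0612
finger_force: 0.0
wrist z pct [0.0119 0.016  0.0752 0.0771]
660 ((480.4854736328125, 162.43475341796875), (9.924951553344727, 82.77944946289062), 16.24873161315918)
1203 ((480.55206298828125, 162.8558349609375), (140.2335662841797, 89.54314422607422), 17.000768661499023)
top z pct [0.0093 0.0279 0.0668 0.0764]
142 ((484.230712890625, 151.14776611328125), (10.53847599029541, 58.02552032470703), 17.458826065063477)
310 ((480.5174560546875, 162.52230834960938), (141.1753692626953, 89.19479370117188), 16.272634506225586)
```

View pics/w3.png

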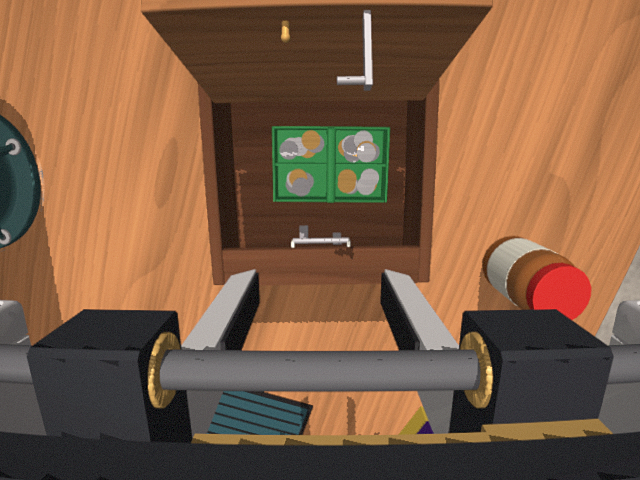

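The wrist view shows the tray at (273–388, 126–202) with the handle on column 331, and the flap's L-shaped tongue at (340–370, 10–85). I'll check how far the camera sticks out towards the flap and work out the shift.

```bash
python3 - <<'E'
from h import *
from scipy.spatial.transform import Rotation as Ro
np.set_printoptions(precision=4,suppress=True)
s=dict(np.load('/tmp/gwrist.npz'));o=robot.get_obs();R=Ro.from_euler('xyz',o['ee_rot']).as_matrix()
print(o['tool_pos'],o['ee_rot'],o['time'])
print('cam in tool',R.T@(-s['R'].T@s['t']-o['tool_pos']))
print('to handle',R.T@(np.array([.4805,.1626,.071])-o['tool_pos']),'turn',np.degrees(o['ee_rot'][2])-106.6)
# tongue: points in till frame standing off flap
h=np.array([.4439,.2329]);ey=np.array([-.298,.954]);ex=np.array([.954,.298])
p=cloud(s,np.ones((480,640),bool));X=(p[:,:2]-h)@ey;Y=(p[:,:2]-h)@ex
k=(p[:,2]>.15)&(p[:,2]<.29)&(abs(Y)<.06)&(X>-.06)
r=X-(p[:,2]-.1)*.23
kk=k&(r<-.02);print(kk.sum(),X[kk].min(),np.percentile(X[kk],5),p[kk,2].min(),p[kk,2].max(),Y[kk].min(),Y[kk].max())
E
```

```text
[0.4819 0.1164 0.3313] [-3.1414 -0.0005  1.8731] 14.1
cam in tool [ 0.0643  0.     -0.1793]
to handle [0.0444 0.0124 0.2603] turn 0.7217993837131189
891 -0.022804534395378016 -0.02016122913090867 0.24983916198519657 0.26975430863735994 -0.022448399474898992 0.033178460201897214
```

```bash
python3 -m crank '[[0,[0,0,0],[0,7.5,0]],[0,[0,0,0],[0,7.5,0]],[0,[0,0,0],[0,0,0.7]],[0,[-0.005,0.003,0.045],[0,0,0]],[0,[-0.005,0.003,0.045],[0,0,0]],[0,[-0.005,0.003,0.045],[0,0,0]],[0,[-0.005,0.003,0.045],[0,0,0]],[0,[0,0,0],[0,0,0]]]'
python3 - <<'E'
from h import *
from scipy.spatial.transform import Rotation as Ro
o=robot.get_obs();R=Ro.from_euler('xyz',o['ee_rot']).as_matrix();print(o['tool_pos'],o['ee_rot'],o['time'])
print('grasp pt to handle, tool',R.T@(np.array([.4805,.1626,.073])-o['tool_pos'])+[0,0,.019])
s=vision.snapshot('wrist')
p=cloud(s,cv2.inRange(cv2.cvtColor(s['color'],cv2.COLOR_RGB2HSV),(50,110,40),(80,255,255))>0)
h=p[(p[:,2]>.066)&(p[:,2]<.085)];print(len(h),cv2.minAreaRect((h[:,:2]*1000).astype(np.float32)))
E
```

```text
time: 14.9
tool_pos: [0.4788, 0.1483, 0.1448]
ee_rot: [-3.122, -0.264, 1.863]
wrist_force: [-0.0, -0.8, -0.2]
width: 0.0939
finger_force: 0.0
[0.47880555 0.14831476 0.14483339] [-3.12222397 -0.26422897  1.86276238] 14.9
grasp pt to handle, tool [-0.00602528  0.00714315  0.09166118]
1750 ((480.4166564941406, 162.0089111328125), (9.712604522705078, 82.97542572021484), 16.95769500732422)
```

```bash
python3 -m crank '[[0,[0,0.004,0.01],[-1.1,0,0]],[0,[0,0,0],[0,0,0]],[0,[0,0,0],[0,0,0]]]'
python3 - <<'E'
from h import *
from scipy.spatial.transform import Rotation as Ro
o=robot.get_obs();R=Ro.from_euler('xyz',o['ee_rot']).as_matrix();print(o['tool_pos'],o['ee_rot'],o['time'],R[:,1])
print('grasp pt to handle, tool',R.T@(np.array([.4805,.1623,.073])-o['tool_pos'])+[0,0,.019])
E
```

```text
time: 15.25
tool_pos: [0.4894, 0.1503, 0.1459]
ee_rot: [3.121, -0.26, 1.865]
wrist_force: [0.4, 0.1, 0.7]
width: 0.0941
finger_force: 0.0
[0.48943011 0.15028688 0.14585313] [ 3.12083349 -0.25999111  1.86478603] 15.25 [0.95843546 0.28460334 0.02006006]
grasp pt to handle, tool [-0.00511647 -0.00660139  0.09290456]
```

```bash
python3 -m crank '[[0,[-0.002,-0.005,0.02],[1.2,0,0]],[0,[-0.001,0,0.015],[0,0,0]],[0,[0,0,0],[0,0,0]],[0,[0,0,0],[0,0,0]],[0,[0,0,0],[0,0,0]]]'
python3 - <<'E'
from h import *
from scipy.spatial.transform import Rotation as Ro
o=robot.get_obs();R=Ro.from_euler('xyz',o['ee_rot']).as_matrix();print(o['tool_pos'],o['ee_rot'],o['time'],R[:,1])
print('grasp pt to handle, tool',R.T@(np.array([.4805,.1623,.073])-o['tool_pos'])+[0,0,.019])
E
```

```text
time: 15.75
tool_pos: [0.4821, 0.1544, 0.1087]
ee_rot: [-3.138, -0.261, 1.863]
wrist_force: [1.1, 0.4, 0.2]
width: 0.094
finger_force: 0.0
[0.48212999 0.15437764 0.10865522] [-3.13768198 -0.26134285  1.8627435 ] 15.75 [ 0.95738712  0.28878302 -0.00377788]
grasp pt to handle, tool [-0.00142982  0.00086201  0.05552298]
```

Aligned. Descend 55 mm and close.

```bash
python3 -m crank '[[0,[-0.001,0.001,0.02],[0,0,0]],[0,[0,0,0.02],[0,0,0]],[0,[0,0,0.01],[0,0,0]],[0,[0,0,0.005],[0,0,0]],[0,[0,0,0],[0,0,0]]]'
python3 -m crank '[[1,[0,0,0],[0,0,0]],[1,[0,0,0],[0,0,0]],[1,[0,0,0],[0,0,0]],[1,[0,0,0],[0,0,0]],[1,[0,0,0],[0,0,0]],[1,[0,0,0],[0,0,0]],[1,[0,0,0],[0,0,0]],[1,[0,0,0],[0,0,0]]]'
```

```text
time: 16.25
tool_pos: [0.4784, 0.1674, 0.0545]
ee_rot: [-3.136, -0.262, 1.863]
wrist_force: [0.7, -0.8, 0.3]
width: 0.0938
finger_force: 0.0
time: 17.05
tool_pos: [0.4784, 0.1673, 0.0545]
ee_rot: [-3.136, -0.262, 1.862]
wrist_force: [0.2, 0.2, -0.9]
width: 0.0335
finger_force: 0.0
```

```bash
python3 -m crank '[[1,[0,0,0],[0,0,0]],[1,[0,0,0],[0,0,0]],[1,[0,0,0],[0,0,0]],[1,[0,0,0],[0,0,0]],[1,[0,0,0],[0,0,0]]]'
```

```text
time: 17.55
tool_pos: [0.4787, 0.1674, 0.0546]
ee_rot: [-3.137, -0.262, 1.863]
wrist_force: [0.1, 0.1, -0.7]
width: 0.0096
finger_force: 30.0
```

```bash
python3 -m crank '[[1,[0,0,-0.005],[0,0,0]],[1,[0,0,-0.01],[0,0,0]],[1,[0,0,-0.015],[0,0,0]],[1,[0,0,-0.02],[0,0,0]],[1,[0,0,-0.02],[0,0,0]],[1,[0,0,-0.02],[0,0,0]],[1,[0,0,-0.02],[0,0,0]],[1,[0,0,-0.02],[0,0,0]]]'
python3 -m crank '[[1,[0,0,-0.02],[0,0,0]],[1,[0,0,-0.02],[0,0,0]],[1,[0,0,-0.01],[0,0,0]],[1,[0,0,-0.005],[0,0,0]],[1,[0,0,0],[0,0,0]]]'
python3 - <<'E'
from h import *
s=vision.snapshot('side'); save(s,'s3.png')
o=robot.get_obs();print(o['tool_pos'],o['ee_rot'],o['width'],o['finger_force'],o['joint_positions'])
E
```

```text
time: 18.35
tool_pos: [0.4882, 0.1347, 0.1806]
ee_rot: [-3.135, -0.261, 1.862]
wrist_force: [1.3, 0.3, -6.3]
width: 0.0099
finger_force: 30.0
time: 18.85
tool_pos: [0.4931, 0.1216, 0.2333]
ee_rot: [-3.137, -0.262, 1.862]
wrist_force: [0.6, -0.3, -5.8]
width: 0.0097
finger_force: 30.0
[0.4927677  0.12170307 0.2325201 ] [-3.13518638 -0.26198492  1.8620839 ] 0.009556434015870013 29.998798370361328 [-0.04083259  0.02267241  1.40877189  0.25171741  1.79648957 -0.2869972 ]
```

View pics/s3.png

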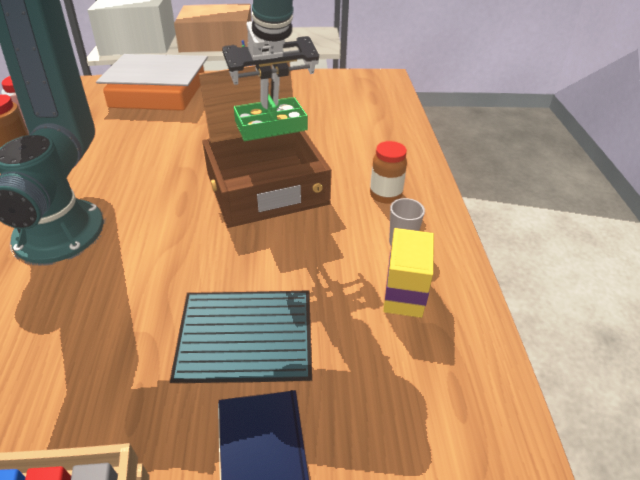

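Tray is out and level, gripped on its handle; the flap still stands open. Carrying it to the mat.

```bash
python3 -m crank '[[1,[-0.0057,-0.0025,-0.0015],[0,0,0]],[1,[-0.0143,-0.0063,-0.0038],[0,0,0]],[1,[-0.0228,-0.0101,-0.0061],[0,0,0]],[1,[-0.0285,-0.0127,-0.0076],[0,0,0]],[1,[-0.0285,-0.0127,-0.0076],[0,0,0]],[1,[-0.0285,-0.0127,-0.0076],[0,0,0]],[1,[-0.0285,-0.0127,-0.0076],[0,0,0]],[1,[-0.0285,-0.0127,-0.0076],[0,0,0]]]'
python3 -m crank '[[1,[-0.0285,-0.0127,-0.0076],[0,0,0]],[1,[-0.0285,-0.0127,-0.0076],[0,0,0]],[1,[-0.0285,-0.0127,-0.0076],[0,0,0]],[1,[-0.0285,-0.0127,-0.0076],[0,0,0]],[1,[-0.0285,-0.0127,-0.0076],[0,0,0]],[1,[-0.0228,-0.0101,-0.0061],[0,0,0]],[1,[-0.0143,-0.0063,-0.0038],[0,0,0]],[1,[-0.0057,-0.0025,-0.0015],[0,0,0]]]'
python3 -m crank '[[1,[0,0,0],[0,0,0]],[1,[0,0,0],[0,0,0]],[1,[0,0,0],[0,0,0]]]'
python3 - <<'E'
from h import *
np.set_printoptions(precision=4,suppress=True)
s=vision.snapshot('top');o=robot.get_obs();print(o['tool_pos'],o['ee_rot'],o['width'])
for n in('top','side'):
    s=vision.snapshot(n);p=cloud(s,cv2.inRange(cv2.cvtColor(s['color'],cv2.COLOR_RGB2HSV),(50,110,40),(80,255,255))>0)
    p=p[(abs(p[:,0]-.45)<.15)&(abs(p[:,1]+.3)<.15)&(p[:,2]>.1)];print(n,len(p),np.percentile(p[:,2],[1,50,99]))
    if len(p)>50: print(cv2.minAreaRect((p[:,:2]*1000).astype(np.float32)))
E
```

```text
time: 19.7
tool_pos: [0.4689, -0.0869, 0.2325]
ee_rot: [-3.136, -0.263, 1.862]
wrist_force: [0.4, 0.1, -4.9]
width: 0.01
finger_force: 30.0
time: 20.5
tool_pos: [0.4457, -0.2942, 0.2325]
ee_rot: [-3.136, -0.263, 1.861]
wrist_force: [0.3, -0.4, -5.6]
width: 0.0097
finger_force: 30.0
time: 20.8
tool_pos: [0.4464, -0.2919, 0.2339]
ee_rot: [-3.137, -0.262, 1.864]
wrist_force: [-0.6, 0.2, -4.9]
width: 0.0098
finger_force: 30.0
[ 0.4464 -0.2919  0.2339] [-3.1371 -0.2616  1.8642] 0.009633695016751839
top 1249 [0.1882 0.2116 0.4465]
((442.0247497558594, -273.75555419921875), (139.68157958984375, 131.26336669921875), 16.591064453125)
side 2801 [0.19   0.2138 0.2548]
((448.77740478515625, -299.520263671875), (138.5025177001953, 92.71273803710938), 17.000699996948242)
```

```bash
python3 -m crank '[[1,[-0.0026,0,0.0097],[0,0,0]],[1,[-0.0052,0,0.0193],[0,0,0]],[1,[-0.0078,0,0.029],[0,0,0]],[1,[-0.0078,0,0.029],[0,0,0]],[1,[-0.0078,0,0.029],[0,0,0]],[1,[-0.0052,0,0.0193],[0,0,0]],[1,[-0.0052,0,0.0193],[0,0,0]],[1,[-0.0026,0,0.0097],[0,0,0]]]'
python3 -m crank '[[1,[-0.0013,0,0.0048],[0,0,0]],[1,[0,0,0],[0,0,0]],[1,[0,0,0],[0,0,0]]]'
```

```text
time: 21.75
tool_pos: [0.4441, -0.2922, 0.0606]
ee_rot: [-3.134, -0.266, 1.862]
wrist_force: [-0.4, -0.1, -6.1]
width: 0.0097
finger_force: 30.0
time: 22.05
tool_pos: [0.446, -0.294, 0.0595]
ee_rot: [-3.138, -0.26, 1.863]
wrist_force: [0.4, 0.4, -5.0]
width: 0.0094
finger_force: 30.0
```

```bash
python3 -m crank '[[1,[-0.001,0,0.0039],[0,0,0]],[1,[-0.001,0,0.0035],[0,0,0]],[1,[0,0,0],[0,0,0]],[1,[0,0,0],[0,0,0]]]'
python3 -m crank '[[1,[-0.0003,0,0.001],[0,0,0]],[1,[-0.0003,0,0.001],[0,0,0]],[1,[0,0,0],[0,0,0]]]'
python3 -m crank '[[1,[-0.0003,0,0.001],[0,0,0]],[1,[0,0,0],[0,0,0]]]'
```

```text
time: 22.45
tool_pos: [0.4453, -0.2934, 0.0508]
ee_rot: [-3.137, -0.262, 1.862]
wrist_force: [0.4, 0.2, -4.7]
width: 0.0095
finger_force: 30.0
time: 22.75
tool_pos: [0.4454, -0.2936, 0.0487]
ee_rot: [-3.137, -0.262, 1.862]
wrist_force: [0.4, -0.2, -5.1]
width: 0.0098
finger_force: 30.0
time: 22.95
tool_pos: [0.4454, -0.2936, 0.0486]
ee_rot: [-3.137, -0.262, 1.863]
wrist_force: [-1.5, 0.2, -0.4]
width: 0.0098
finger_force: 30.0
```

Touchdown (the tray's weight has come off the wrist). Release, then back out.

```bash
python3 -m crank '[[0.7,[0,0,0.0003],[0,0,0]],[0.7,[0,0,0],[0,0,0]],[0.7,[0,0,0],[0,0,0]],[0.6,[0,0,0],[0,0,0]],[0.6,[0,0,0],[0,0,0]],[0.6,[0,0,0],[0,0,0]]]'
python3 -m crank '[[0.6,[0,0,-0.01],[0,0,0]],[0.6,[0,0,-0.02],[0,0,0]],[0.6,[0,0,-0.03],[0,0,0]],[0.6,[0,0,-0.04],[0,0,0]],[0.6,[0,0,-0.04],[0,0,0]],[0.6,[0,0,-0.03],[0,0,0]],[0.6,[0,0,0],[0,0,0]]]'
python3 - <<'E'
from h import *
np.set_printoptions(precision=4,suppress=True)
o=robot.get_obs();print(o['time'],o['tool_pos'],o['wrist_force'])
for n in('top','side'):
    s=vision.snapshot(n)
    p=cloud(s,cv2.inRange(cv2.cvtColor(s['color'],cv2.COLOR_RGB2HSV),(50,110,40),(80,255,255))>0)
    p=p[(abs(p[:,0]-.45)<.15)&(abs(p[:,1]+.3)<.15)&(p[:,2]<.1)];print(n,len(p),np.percentile(p[:,2],[1,50,99]))
    if len(p)>50: print(cv2.minAreaRect((p[p[:,2]>.03,:2]*1000).astype(np.float32)))
save(s,'s4.png')
E
```

```text
time: 23.55
tool_pos: [0.4454, -0.2935, 0.0474]
ee_rot: [-3.137, -0.262, 1.863]
wrist_force: [0.4, -0.6, -0.0]
width: 0.0376
finger_force: 0.0
time: 24.25
tool_pos: [0.4605, -0.3378, 0.2176]
ee_rot: [3.141, -0.252, 1.863]
wrist_force: [0.3, -0.5, 0.3]
width: 0.0374
finger_force: 0.0
24.25 [ 0.4605 -0.3378  0.2176] [ 0.3484 -0.4978  0.268 ]
top 1840 [0.0008 0.0142 0.071 ]
((447.63519287109375, -296.9927062988281), (139.48477172851562, 91.75411987304688), 16.70460319519043)
side 2381 [0.0037 0.0272 0.07  ]
((447.30487060546875, -301.35174560546875), (139.81710815429688, 92.92779541015625), 17.071273803710938)
```

View pics/s4.png

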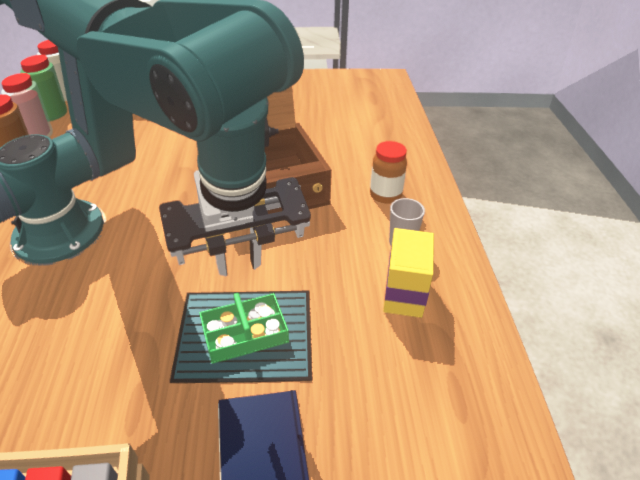

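The tray stands upright in the middle of the mat (centre near (245,328)), the gripper is clear, the flap is still up and the other things have not moved.

```bash
python3 -m crank '[[0.6,[0,0,0],[0,0,0]],[0.6,[0,0,0],[0,0,0]]]' && python3 -c "
from bench import robot
print(robot.close_job())"
```

```text
time: 24.55
tool_pos: [0.4581, -0.3345, 0.2096]
ee_rot: [-3.135, -0.265, 1.862]
wrist_force: [-0.0, -0.4, -0.2]
width: 0.0371
finger_force: 0.0
the job is handed in; nothing more can be done
None
```

The job is handed in at 24.6 s: the till is open with its flap standing, the green coin tray is upright within a few millimetres of the mat's middle (turned about 17° to it), and the other things look unmoved; the latch press peaked at about 11 N, and my first press (about 8 N) may have caught the fixed deck before I moved inward.

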